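# Shut the rings of a lever arch file

### The arm

A 6-joint arm with a two-finger parallel gripper is mounted at the origin on the work surface. World frame = base frame: x ahead of the robot, y to its left, z up, the work surface at z = 0. Lengths are in m, angles in degrees, forces in N, time in s.
With the tool pointing down it reaches from about 0.35 to 0.875 m from the base axis. Payload 15.5 kg.
Tool frame: the origin (TCP) lies midway between the tips of the shut fingers; the grasp point (between the pads) lies 19 mm behind it; z points along the fingers, y is the line along which they close (so a half turn about z gives the same grasp; the last joint's range is limited). The gripper opens to 85 mm and grips with 20 to 120 N. Pads are 22 mm wide; open, the fingers measure 114 mm over their backs; the gripper's body (76 mm by 85 mm) begins 54 mm behind the grasp point. The pads swing forward as they close: fully open they stand 13 mm farther back than shut.
Start: joints at [-79.956, 28.281, 77.091, -0, 74.628, -5.472], TCP at [0.167, -0.602, 0.231] pointing down, gripper open.
Joint ranges: [-166.48, 166.48], [-47.26, 123.95], [12.59, 153.08], [-70.14, 250.14], [6.76, 159.57], [-176.63, 176.63]. Speed limits (degrees/s): [108.29, 108.29, 147.25, 172.46, 172.46, 172.46].

### API

Orientations are given as [roll, pitch, yaw] about the fixed x, y, z axes, in that order (R = Rz(yaw) Ry(pitch) Rx(roll)).
In Python, from cell import robot gives the robot as it stands. The module is installed in compiled form; this text tells all that it offers.
- The arm moves only by the tool jog_arm, never from a script. Its argument "rows" is a list of rows, each an object of numbers: "x", "y", "z": the shift along the tool's x, y, z scaled (see below); "ax", "ay", "az": the turn, a rotation vector about the tool's x, y, z scaled (see below). In form: [{"x": .., "y": .., "z": .., "ax": .., "ay": .., "az": ..}, ...]. A call has 1 to 12 rows; each row is the pose to reach, as a shift and turn from the pose commanded when the call began, along the tool's axes at that moment, turning the shorter way round; what a row does not reach only later rows make up. The controller multiplies each number of a shift by 25 cm and each number of a turn by 180 degrees. A row lasts 1/8 s, in which the tool goes at most 62.5 mm and 10.7 degrees, less where a joint would pass 70% of its speed; a pose out of reach is approached as far as the arm can. A call with a number of a shift or a turn outside -1 to 1 is refused whole. A call with a gripper value outside its range is refused whole. "claw" is the opening, from -1 (shut) to 1 (fully open), so that 0 is half open, set as the call begins (left out, the last holds). The fingers move at their own pace and stop on an object; "grip_force" is the grip in N (left out, the last holds). Time passes only in rows, so rows that repeat a pose let the fingers close. It gives the time, the measured TCP pose, the force, the opening and the grip force at its end, in the units of the state.
- robot.read_state(): the state, without advancing time (a new reading comes with each control period).
- robot.grab_frame(name): name is "scene" or "top" or "wrist"; returns the picture (480x640x3 uint8, red, green, blue); there is no depth.
- robot.get_calibration(name): a dict with "camera_matrix" (3x3 intrinsics, pixels), "pose" (4x4, takes a point from camera to world coordinates). Camera axes: x right, y down, z forward; pixel columns grow to the right and rows downward; lengths in m; the calibration is good to about 2 mm. A picture is of the moment at which its call begins: read the wrist's pose just before it. get_calibration takes no time and is no camera call; for the wrist camera it gives the pose at the moment of the call.
- robot.job_done(): hands the job in; it is judged then, once.
The state is a dict: "t": time; "joint_positions": joint angles; "joint_vel": joint speeds; "tau": joint torques, N m; "tool_pos": TCP position; "tcp_rot": TCP orientation; "ft_force": force on the tool from outside, world axes, zero at the start; "moment": the same for the moment, N m; "opening": opening from 0.0 (shut) to 1.0 (fully open); "finger_force": force on a finger pad.
Only numpy, scipy, OpenCV 4.12 (cv2) and the standard library are available. Lean on these libraries where they do the work, as an engineer would, in place of code of your own. Each camera call takes 0.05 s, during which the arm holds its last target. There are 200 camera calls.

### The job

Fresh papers lie on the posts of the open lever arch file on the desk. Shut its rings by pushing the standing lever over with the fingertips until it snaps down flat, and press the black compressor bar down on the posts until it lies on the papers. Only push and press: lift nothing, and leave the file and everything else on the desk where they are.

Things in the scene. Friction and masses are not known exactly. Their poses are not given: they have to be found in the camera images.
- file: blue lever arch file (1.1 to 1.6 kg, loose) lying open and flat: boards 4 mm thick, 235 mm along the spine, 522 mm across (back board with papers, spine, front cover). Origin on the desk under the ring mechanism; axes: x along the spine, roughly away from the robot, y from the papers to the spine and front cover, roughly to the robot's left, z up. Steel base plate, its top at 7 mm
- arch_shaft (a point): middle of the shaft of the two steel arches (0, 28, 11 mm in the file's frame, along its x). The arches stand at x = -40 and +40 mm. Open, they lean towards the spine as far as y = 48 mm and reach 73 mm above the desk; shut, they end on the posts and reach 69 mm. They are geared to the lever and move with it
- papers (a point): middle of the paper edge between the two steel posts (0, -10, 22 mm in the file's frame), on top of the papers. The posts are 7 mm thick, at x = -40 and +40 mm, and 48 mm high; the papers reach from y = +2 to -147 mm
- lever_hinge (a point): axis of the lever, 48, 58, 18 mm in the file's frame; the axis is parallel to the file's y
- lever_tip (a point): end of the lever, 85 mm from its axis. A steel strip 3 mm thick, 13 mm wide, its last 28 mm a black finger tab 5 mm thick, 18 mm wide. It starts upright, leaning 0.12 rad to the file's +x, the tip 102 mm above the desk, and is pushed over to the file's -x and down. It swings clear of the arches, on their spine side; its last 50 mm can be pushed from the +x side and above
- lever (a joint): angle of the lever, rad: 0 = standing, rings open; 1.69 = lying flat along the base plate 18 mm above the desk, rings shut. Sprung over centre at 1.27: below that it springs back to 0, above that it snaps on to 1.69 by itself and stays. The spring is strongest at 0, about 5.5 N at 75 mm from the axis, and falls off to nothing at 1.27
- bar_top (a point): middle of the top of the compressor bar, a black plastic bar 104 mm (along the file's x) by 16 mm by 5 mm that slides down on both posts; press it midway between the posts
- bar (a joint): how far the bar has gone down, m: 0 = highest, starts at 0 to 0.008, 0.018 = lying on the papers (its top then 27 mm above the desk). It moves with about 2.5 N of friction and stays where it is left
- stapler: black stapler, 135 x 34 x 57 mm, lying on the open front cover; origin under its middle
- eraser: white and blue eraser, 48 x 21 x 14 mm, lying on the open front cover; origin under its middle
- punch: black and steel hole punch, 115 x 115 x 65 mm, on the desk beside the papers; origin under its middle
- mug: white mug, 80 mm wide and 92 mm high, handle at its +y, on the desk beyond the file; origin under its middle
- jar: glass jar with a steel lid, 76 mm wide and 105 mm high, on the desk beyond the file; origin under its middle
- wagon: model goods wagon, brown, on a wooden plinth 200 x 46 mm, 65 mm high, to the right; origin under its middle

How it is judged:
By the outcome, as a careful person would: the job done as asked, in the order asked, and still so for the second after the job is handed in, with the robot touching nothing.
It also fails if it takes over 45 s, if anything falls off the work surface, if the arm or the gripper's body presses on something with over 40 N, if the wrist force passes 120 N, or if a joint passes its speed limit or range.

## Working session

There is one attempt and no reset: what is moved stays moved. The work goes in short steps, Python scripts to look and compute and a tool call to move; the robot and the scene stay as the last step left them, time stands still between calls to the robot, and variables do not carry over. Pictures are saved under pics/ and viewed, at most 10 in all, crops included, and the job is handed in when it is done.

Besides the shell and the picture viewer there is one more tool, called after ">>>" as a command line: name --argument value ..., lists and objects as JSON in quotes. jog_arm: Moves the arm, as the interface text tells. Its arguments: {"type":"object","properties":{"rows":{"type":"array"},"claw":{"type":"number"},"grip_force":{"type":"number"}},"required":["rows"]}

```bash
mkdir -p pics; cat > h.py <<'E'
import numpy as np, cv2
from cell import robot
def ray(c,u,v):
    K=np.array(c["camera_matrix"]);P=np.array(c["pose"])
    d=P[:3,:3]@np.linalg.solve(K,[u,v,1.]);return P[:3,3],d
def onz(c,u,v,z):
    o,d=ray(c,u,v);return o+d*(z-o[2])/d[2]
def proj(c,p):
    K=np.array(c["camera_matrix"]);P=np.array(c["pose"])
    q=K@(P[:3,:3].T@(np.array(p)-P[:3,3]));return q[:2]/q[2]
def snap(n,f):
    c=robot.get_calibration(n);im=robot.grab_frame(n)
    cv2.imwrite(f"pics/{f}.png",cv2.cvtColor(im,cv2.COLOR_RGB2BGR));np.save(f"pics/{f}.npy",c,allow_pickle=True);return im,c
E
python3 - <<'E'
from h import *
for n in("scene","top"):
    im,c=snap(n,n+"0");print(n,np.round(c["camera_matrix"],1).tolist(),np.round(c["pose"],3).tolist())
s=robot.read_state();print(s["t"],s["tool_pos"],s["tcp_rot"],s["opening"],s["ft_force"])
E
```

```text
scene [[571.4, 0.0, 310.4], [0.0, 571.4, 232.0], [0.0, 0.0, 1.0]] [[0.028, 0.745, -0.666, 1.474], [1.0, -0.014, 0.027, -0.157], [0.011, -0.667, -0.745, 1.058], [0.0, 0.0, 0.0, 1.0]]
top [[532.8, 0.0, 325.4], [0.0, 532.8, 237.2], [0.0, 0.0, 1.0]] [[-0.022, -0.99, 0.139, 0.442], [-0.999, 0.025, 0.024, -0.152], [-0.027, -0.138, -0.99, 1.307], [0.0, 0.0, 0.0, 1.0]]
0.1 [ 0.16711855 -0.60192485  0.23075055] [-1.79937650e+02 -6.27959835e-03  1.55127236e+01] 0.9994836196126977 [ 0.26595641  0.7461913  -0.04373805]
```

View pics/top0.png

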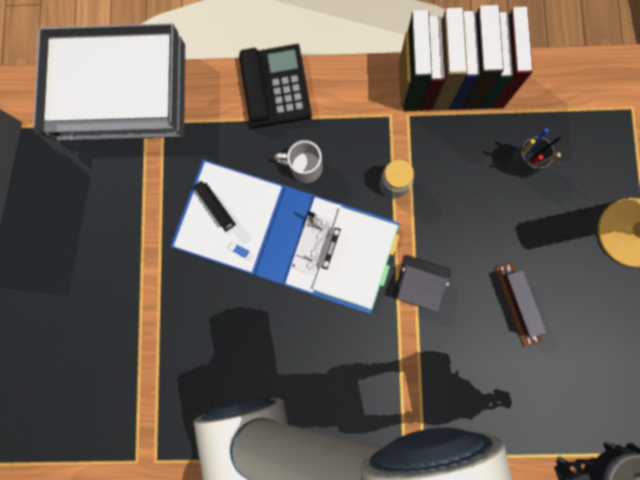

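View pics/scene0.png

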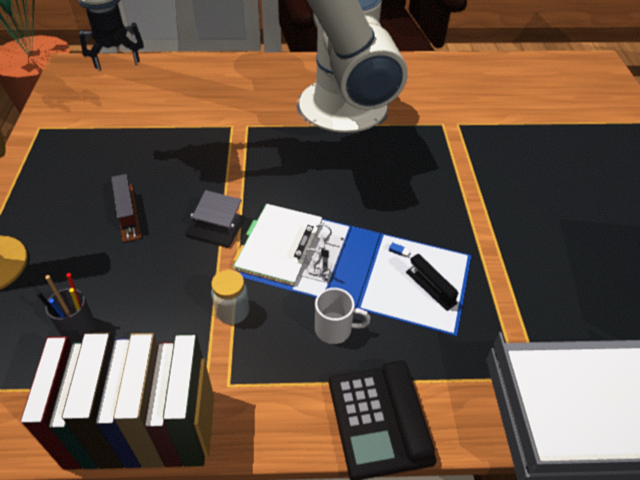

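The top view shows the open file, with corners at about (203,160), (173,245), (371,312) and (399,223). The mechanism is near (320,240). The scene view shows it near (318,248), with the mug and jar on the far side. I'll enlarge both views next.

```bash
python3 - <<'E'
from h import *
a=cv2.imread("pics/top0.png")[195:285,265:365];b=cv2.imread("pics/scene0.png")[205:295,270:370]
cv2.imwrite("pics/crop0.png",np.vstack([cv2.resize(x,None,fx=3.3*1,fy=3.3,interpolation=cv2.INTER_CUBIC) for x in(a,b)]))
cv2.imwrite("pics/crop0.png",np.hstack([cv2.resize(x,(400,360),interpolation=cv2.INTER_CUBIC) for x in(a,b)]))
ct=np.load("pics/top0.npy",allow_pickle=True).item()
im=cv2.imread("pics/top0.png")
h=cv2.cvtColor(im,cv2.COLOR_BGR2HSV)
m=(((h[...,0]>100)&(h[...,0]<125)&(h[...,1]>150)&(h[...,2]>60))|((h[...,1]<40)&(h[...,2]>200))).astype(np.uint8)
m[:150]=0;m[320:]=0;m[:,:165]=0;m[:,405:]=0
m=cv2.morphologyEx(m,cv2.MORPH_CLOSE,np.ones((5,5)))
n,l,s,_=cv2.connectedComponentsWithStats(m);k=1+s[1:,4].argmax()
cs,_=cv2.findContours((l==k).astype(np.uint8),cv2.RETR_EXTERNAL,cv2.CHAIN_APPROX_NONE)
p=np.array([onz(ct,*q[0],.004)[:2] for q in cs[0]],np.float32)
r=cv2.minAreaRect(p);print(r,cv2.boxPoints(r).round(3).tolist())
E
```

```text
((0.6351059675216675, -0.017903059720993042), (0.5202507972717285, 0.23453311622142792), 70.3792724609375) [[0.43700000643730164, -0.2240000069141388], [0.6579999923706055, -0.3019999861717224], [0.8330000042915344, 0.18799999356269836], [0.6119999885559082, 0.26600000262260437]]
```

View pics/crop0.png

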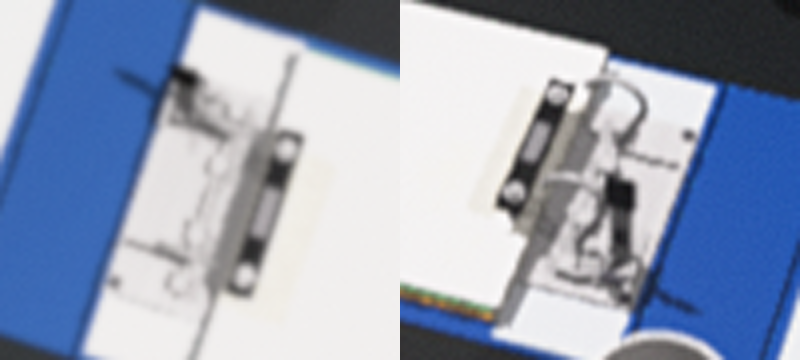

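The crops show three things:
- **Bar:** centred at top px (331.2,248.5) and scene px (304,241.8).
- **Lever's black tab:** top px (311,214.5), and its upper end at scene px (325,250.5).
- **File fit:** 520 x 234.5 mm, which matches the given size.

```bash
cat >> h.py <<'E'
def tri(rs):
    A=np.zeros((3,3));b=np.zeros(3)
    for o,d in rs:
        d=d/np.linalg.norm(d);M=np.eye(3)-np.outer(d,d);A+=M;b+=M@o
    p=np.linalg.solve(A,b);return p,[np.linalg.norm(np.cross(p-o,d/np.linalg.norm(d))) for o,d in rs]
E
python3 - <<'E'
from h import *
ct=np.load("pics/top0.npy",allow_pickle=True).item();cs=np.load("pics/scene0.npy",allow_pickle=True).item()
R=lambda a,b:tri([ray(ct,*a),ray(cs,*b)])
bar,e=R((331.2,248.5),(304,241.8));tip,e2=R((311.2,214),(325,250.5))
print("bar",bar,e,"tip",tip,e2)
th=np.radians(-19.6);X=np.array([np.cos(th),np.sin(th),0]);Y=np.array([-X[1],X[0],0])
for zb in(.037,.041,.045):
    q=onz(ct,331.2,248.5,zb);r=onz(cs,304,241.8,zb);print(zb,q,r)
for q in(bar,tip):print("from rect centre",(q-[.6351,-.0179,0])@X,(q-[.6351,-.0179,0])@Y)
# origin from bar (0,-10+?) ; predict
q=(bar+0);print("tip-bar file", (tip-bar)@X,(tip-bar)@Y)
O=bar.copy();O[2]=0
for yb in(-.010,):
    O=bar-Y*yb;O[2]=0
    for n,p in dict(hinge=(.048,.058,.018),tip=(.058,.058,.102),post=(.04,-.01,.048),arch=(-.04,.048,.073)).items():
        w=O+X*p[0]+Y*p[1]+[0,0,p[2]];print(n,w.round(3),proj(ct,w).round(1),proj(cs,w).round(1))
E
```

```text
bar [ 0.59232248 -0.13532066  0.03754607] [np.float64(0.0005456621899919376), np.float64(0.0005456621899919289)] tip [ 0.66721054 -0.09122524  0.09393755] [np.float64(0.00011179977169921949), np.float64(0.0001117997716992475)]
0.037 [ 0.59239199 -0.13476752  0.037     ] [ 0.59185369 -0.13585527  0.037     ]
0.041 [ 0.59191728 -0.13482199  0.041     ] [ 0.59530984 -0.13593688  0.041     ]
0.045 [ 0.59144257 -0.13487645  0.045     ] [ 0.59876598 -0.13601849  0.045     ]
from rect centre -0.0009099330307317697 -0.12496679215645187
from rect centre 0.054847037340067885 -0.05830505876034547
tip-bar file 0.055756970370799644 0.06666173339610641
hinge [ 0.66  -0.087  0.018] [311.4 222.4] [325.6 269.3]
tip [ 0.67  -0.091  0.102] [310.8 212.3] [325.4 249. ]
post [ 0.63  -0.149  0.048] [336.6 232.2] [298.8 251.3]
arch [ 0.574 -0.067  0.073] [302.2 255.2] [333.2 225.6]
```

The geometry agrees: the tip comes out at (0.670,-0.091,0.102), where the file's dimensions predict it. The file origin is about (0.596,-0.126) with yaw -19.6°. I'll shut the fingers and move to behind the lever.

>>> jog_arm --rows '[{"x": 0.25,"y": -0.13},{"x": 0.45,"y": -0.23},{"x": 0.65,"y": -0.34},{"x": 0.86,"y": -0.456},{"x": 0.86,"y": -0.456}]' --claw -1

```text
schema error: expected keys x, y, z, ax, ay, az
```

>>> jog_arm --rows '[{"x": 0.25,"y": -0.13},{"x": 0.45,"y": -0.23},{"x": 0.65,"y": -0.34},{"x": 0.86,"y": -0.456},{"x": 0.86,"y": -0.456}]'

```text
schema error: expected keys x, y, z, ax, ay, az
```

>>> jog_arm --rows '[{"x": 0.25,"y": -0.13},{"x": 0.45,"y": -0.23},{"x": 0.65,"y": -0.34},{"x": 0.86,"y": -0.456},{"x": 0.86,"y": -0.456,"az": -0.05},{"x": 0.86,"y": -0.456,"az": -0.11},{"x": 0.86,"y": -0.456,"az": -0.17},{"x": 0.86,"y": -0.456,"az": -0.23},{"x": 0.86,"y": -0.456,"az": -0.29},{"x": 0.86,"y": -0.456,"az": -0.305},{"x": 0.86,"y": -0.456,"az": -0.305},{"x": 0.86,"y": -0.456,"az": -0.305}]'

```text
schema error: expected keys x, y, z, ax, ay, az
```

```bash
cat >> h.py <<'E'
from scipy.spatial.transform import Rotation as Ro
th=np.radians(-19.6);X=np.array([np.cos(th),np.sin(th),0]);Y=np.array([-X[1],X[0],0]);O=np.array([.5957,-.1259,0])
def F(x,y,z):return O+X*x+Y*y+[0,0,z]
def rel(w,s):return Ro.from_euler("xyz",s["tcp_rot"],degrees=True).inv().apply(w-np.array(s["tool_pos"]))/.25
def infile(p):d=np.array(p)-O;return [d@X,d@Y,d[2]]
E
python3 - <<'E'
from h import *
s=robot.read_state();print(s["t"],s["tool_pos"],s["tcp_rot"],s["opening"],s["ft_force"],infile(s["tool_pos"]))
for p in((.092,.060,.15),(.092,.06,.098)):print(p,rel(F(*p),s).round(3))
im,c=snap("wrist","w1")
w=cv2.imread("pics/w1.png")
for p in((.058,.058,.102),(.048,.058,.018),(0,-.01,.037)):print(proj(c,F(*p)))
E
```

```text
0.1 [ 0.16711855 -0.60192485  0.23075055] [-1.79937650e+02 -6.27959835e-03  1.55127236e+01] 0.9994836196126977 [ 0.26595641  0.7461913  -0.04373805] [np.float64(-0.24406506502725728), np.float64(-0.5922110793681659), np.float64(0.2307505536562)]
(0.092, 0.06, 0.15) [ 2.6   -1.361  0.325]
(0.092, 0.06, 0.098) [ 2.6   -1.36   0.533]
[ -856.66943982 -1745.47517509]
[-381.28798081 -949.1590081 ]
[-321.36378528 -784.342788  ]
```

View pics/w1.png

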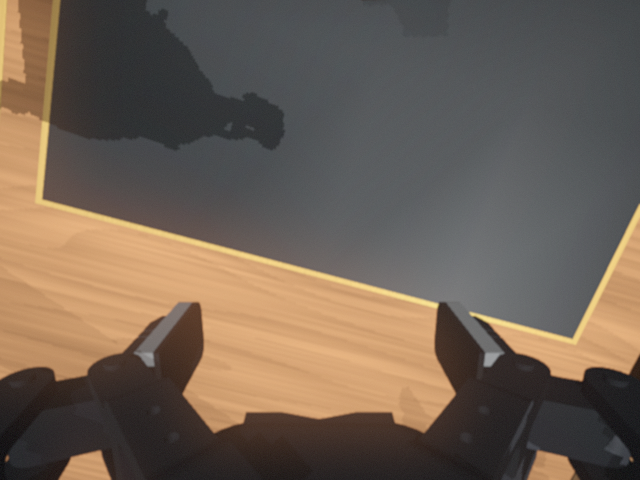

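The moves were refused because every row needs all six keys, so the wrist view still shows the open gripper over bare desk. I'll resend them with full rows.

>>> jog_arm --rows '[{"x": 0.22,"y": -0.12,"z": 0,"ax": 0,"ay": 0,"az": 0},{"x": 0.44,"y": -0.23,"z": 0,"ax": 0,"ay": 0,"az": 0},{"x": 0.65,"y": -0.34,"z": 0,"ax": 0,"ay": 0,"az": 0},{"x": 0.86,"y": -0.456,"z": 0,"ax": 0,"ay": 0,"az": 0},{"x": 0.86,"y": -0.456,"z": 0,"ax": 0,"ay": 0,"az": 0}]' --claw -1

```text
t: 0.78
tool_pos: [0.3462, -0.4319, 0.2312]
tcp_rot: [-179.9, -0.0, 15.8]
ft_force: [-1.0, -0.3, -0.3]
opening: 0.002
finger_force: 0.0
```

>>> jog_arm --rows '[{"x": 0.22,"y": -0.12,"z": 0,"ax": 0,"ay": 0,"az": 0},{"x": 0.44,"y": -0.23,"z": 0,"ax": 0,"ay": 0,"az": 0},{"x": 0.65,"y": -0.34,"z": 0,"ax": 0,"ay": 0,"az": 0},{"x": 0.86,"y": -0.456,"z": 0,"ax": 0,"ay": 0,"az": 0},{"x": 0.86,"y": -0.456,"z": 0,"ax": 0,"ay": 0,"az": 0}]'

```text
t: 1.4
tool_pos: [0.5226, -0.2654, 0.231]
tcp_rot: [-180.0, -0.0, 15.7]
ft_force: [-0.4, -1.6, -0.4]
opening: -0.001
finger_force: 0.0
```

>>> jog_arm --rows '[{"x": 0.22,"y": -0.12,"z": 0,"ax": 0,"ay": 0,"az": 0},{"x": 0.44,"y": -0.23,"z": 0,"ax": 0,"ay": 0,"az": 0},{"x": 0.65,"y": -0.34,"z": 0,"ax": 0,"ay": 0,"az": 0},{"x": 0.86,"y": -0.456,"z": 0,"ax": 0,"ay": 0,"az": 0},{"x": 0.86,"y": -0.456,"z": 0,"ax": 0,"ay": 0,"az": -0.05},{"x": 0.86,"y": -0.456,"z": 0,"ax": 0,"ay": 0,"az": -0.1},{"x": 0.86,"y": -0.456,"z": 0,"ax": 0,"ay": 0,"az": -0.16},{"x": 0.86,"y": -0.456,"z": 0,"ax": 0,"ay": 0,"az": -0.21},{"x": 0.86,"y": -0.456,"z": 0,"ax": 0,"ay": 0,"az": -0.26},{"x": 0.86,"y": -0.456,"z": 0,"ax": 0,"ay": 0,"az": -0.305},{"x": 0.86,"y": -0.456,"z": 0,"ax": 0,"ay": 0,"az": -0.305},{"x": 0.86,"y": -0.456,"z": 0,"ax": 0,"ay": 0,"az": -0.305}]'

```text
t: 2.9
tool_pos: [0.697, -0.1011, 0.2311]
tcp_rot: [-180.0, 0.0, 70.2]
ft_force: [0.1, -0.4, 1.1]
opening: 0.0
finger_force: 0.0
```

```bash
python3 - <<'E'
from h import *
s=robot.read_state();print(s["t"],s["tool_pos"],s["tcp_rot"],s["opening"],s["ft_force"],infile(s["tool_pos"]))
for p in((.092,.060,.15),(.092,.06,.098)):print(p,rel(F(*p),s).round(3))
im,c=snap("wrist","w2")
for p in((.058,.058,.102),(.048,.058,.018),(0,-.01,.037)):print(proj(c,F(*p)))
E
```

```text
2.9 [ 0.69699141 -0.10105075  0.23113384] [-1.79985458e+02  8.53017455e-03  7.01811212e+01] 0.00035714179570241444 [ 0.1435792  -0.37121794  1.09999329] [np.float64(0.08708661011539084), np.float64(0.057387788468560554), np.float64(0.23113384079755245)]
(0.092, 0.06, 0.15) [0.011 0.02  0.325]
(0.092, 0.06, 0.098) [0.011 0.02  0.533]
[277.91262456 232.78903942]
[276.36358416 211.93237216]
[224.86777006 288.11509309]
```

View pics/w2.png

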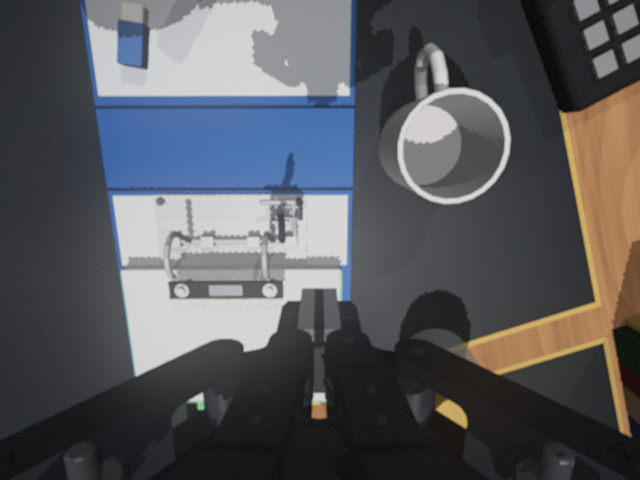

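The wrist view confirms the model: the bar is at (226,289), predicted (225,288), and the lever is at about (281,225), predicted (278,233). The shut fingertips are slim. I'll descend behind the lever and have a script work out the push arc.

>>> jog_arm --rows '[{"x": 0.01,"y": 0.02,"z": 0.2,"ax": 0,"ay": 0,"az": 0},{"x": 0.01,"y": 0.02,"z": 0.4,"ax": 0,"ay": 0,"az": 0},{"x": 0.01,"y": 0.02,"z": 0.53,"ax": 0,"ay": 0,"az": 0},{"x": 0.01,"y": 0.02,"z": 0.53,"ax": 0,"ay": 0,"az": 0}]'

```text
t: 3.45
tool_pos: [0.7012, -0.0993, 0.0964]
tcp_rot: [-179.7, 0.0, 70.3]
ft_force: [-0.4, -0.5, -0.3]
opening: 0.004
finger_force: 0.0
```

```bash
python3 - <<'E'
from h import *
s=robot.read_state();print(s["t"],s["opening"],s["ft_force"],infile(s["tool_pos"]))
for ph in np.r_[-.12:1.5:.12]:
    r=np.interp(ph,[-.12,.3,1.4],[.083,.076,.068])
    x=.048-r*np.sin(ph)+.0025*np.cos(ph)+.010; z=.018+r*np.cos(ph)+.0025*np.sin(ph)
    print(round(ph,2),np.round([x,z],4),rel(F(x,.060,z),s).round(3))
E
```

```text
3.45 0.0037342339082872887 [-0.38318235 -0.45500618 -0.26130605] [np.float64(0.0904365844775625), np.float64(0.06042842496415391), np.float64(0.09635913976658314)]
-0.12 [0.0704 0.1001] [-0.002 -0.08  -0.015]
0.0 [0.0605 0.099 ] [-0.002 -0.12  -0.01 ]
0.12 [0.051  0.0967] [-0.002 -0.158 -0.001]
0.24 [0.0421 0.0934] [-0.002 -0.193  0.013]
0.36 [0.0337 0.0896] [-0.002 -0.227  0.028]
0.48 [0.0257 0.0854] [-0.002 -0.259  0.045]
0.6 [0.0184 0.0803] [-0.002 -0.288  0.065]
0.72 [0.0118 0.0745] [-0.002 -0.314  0.089]
0.84 [0.006 0.068] [-0.002 -0.337  0.115]
0.96 [0.0011 0.0609] [-0.002 -0.357  0.144]
1.08 [-0.0028  0.0534] [-0.002 -0.372  0.174]
1.2 [-0.0058  0.0455] [-0.002 -0.384  0.205]
1.32 [-0.0078  0.0374] [-0.002 -0.392  0.238]
1.44 [-0.0091  0.0293] [-0.002 -0.397  0.27 ]
```

>>> jog_arm --rows '[{"x": 0,"y": -0.04,"z": -0.005,"ax": 0,"ay": 0,"az": 0},{"x": 0,"y": -0.07,"z": -0.005,"ax": 0,"ay": 0,"az": 0},{"x": 0,"y": -0.09,"z": -0.005,"ax": 0,"ay": 0,"az": 0},{"x": 0,"y": -0.11,"z": 0,"ax": 0,"ay": 0,"az": 0},{"x": 0,"y": -0.13,"z": 0,"ax": 0,"ay": 0,"az": 0},{"x": 0,"y": -0.15,"z": 0.003,"ax": 0,"ay": 0,"az": 0},{"x": 0,"y": -0.17,"z": 0.006,"ax": 0,"ay": 0,"az": 0},{"x": 0,"y": -0.185,"z": 0.01,"ax": 0,"ay": 0,"az": 0},{"x": 0,"y": -0.2,"z": 0.016,"ax": 0,"ay": 0,"az": 0}]'

```text
t: 4.58
tool_pos: [0.656, -0.0828, 0.0953]
tcp_rot: [179.9, -0.0, 70.4]
ft_force: [3.7, -0.9, 4.7]
opening: 0.001
finger_force: 2.5
```

```bash
python3 - <<'E'
from h import *
s=robot.read_state();print(s["t"],s["ft_force"],infile(s["tool_pos"]))
a,_=snap("top","t2");b,_=snap("scene","s2")
a=cv2.imread("pics/top0.png");a2=cv2.imread("pics/t2.png");b=cv2.imread("pics/s2.png")
T=lambda x:cv2.resize(x,(400,360),interpolation=cv2.INTER_CUBIC)
cv2.imwrite("pics/c2.png",np.hstack([T(a2[195:285,265:365]),T(b[205:295,270:370])]))
E
```

```text
4.575 [ 3.68743849 -0.92911755  4.71208009] [np.float64(0.04232272481990507), np.float64(0.06083318949648116), np.float64(0.0952520243964831)]
```

View pics/c2.png

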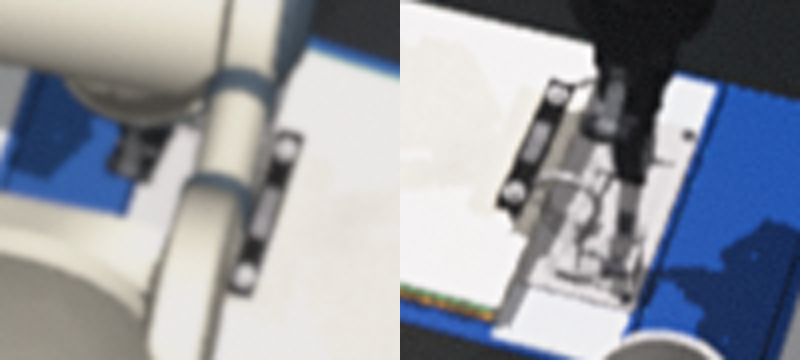

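The finger is on the tab and the force is small. The bar is still at the same pixels, so the file hasn't moved. I'll carry on along the arc.

>>> jog_arm --rows '[{"x": 0,"y": -0.018,"z": 0.011,"ax": 0,"ay": 0,"az": 0},{"x": 0,"y": -0.034,"z": 0.022,"ax": 0,"ay": 0,"az": 0},{"x": 0,"y": -0.05,"z": 0.031,"ax": 0,"ay": 0,"az": 0},{"x": 0,"y": -0.066,"z": 0.04,"ax": 0,"ay": 0,"az": 0},{"x": 0,"y": -0.081,"z": 0.05,"ax": 0,"ay": 0,"az": 0},{"x": 0,"y": -0.096,"z": 0.06,"ax": 0,"ay": 0,"az": 0},{"x": 0,"y": -0.109,"z": 0.071,"ax": 0,"ay": 0,"az": 0},{"x": 0,"y": -0.122,"z": 0.083,"ax": 0,"ay": 0,"az": 0},{"x": 0,"y": -0.134,"z": 0.096,"ax": 0,"ay": 0,"az": 0},{"x": 0,"y": -0.145,"z": 0.109,"ax": 0,"ay": 0,"az": 0},{"x": 0,"y": -0.155,"z": 0.123,"ax": 0,"ay": 0,"az": 0},{"x": 0,"y": -0.165,"z": 0.138,"ax": 0,"ay": 0,"az": 0}]'

```text
t: 6.18
tool_pos: [0.6165, -0.0688, 0.0599]
tcp_rot: [-180.0, 0.0, 70.4]
ft_force: [0.5, -0.5, 1.4]
opening: -0.002
finger_force: 0.6
```

```bash
python3 - <<'E'
from h import *
s=robot.read_state();print(s["t"],s["ft_force"],infile(s["tool_pos"]))
a,_=snap("wrist","w3");b,_=snap("scene","s3")
a2=cv2.imread("pics/w3.png");b=cv2.imread("pics/s3.png")
cv2.imwrite("pics/c3.png",np.hstack([cv2.resize(a2[100:340,60:380],(400,300)),cv2.resize(b[205:295,270:370],(400,300),interpolation=cv2.INTER_CUBIC)]))
E
```

```text
6.175 [ 0.46314258 -0.53195227  1.40858391] [np.float64(0.00043002259801240106), np.float64(0.06075539086772725), np.float64(0.05987918156702446)]
```

View pics/c3.png

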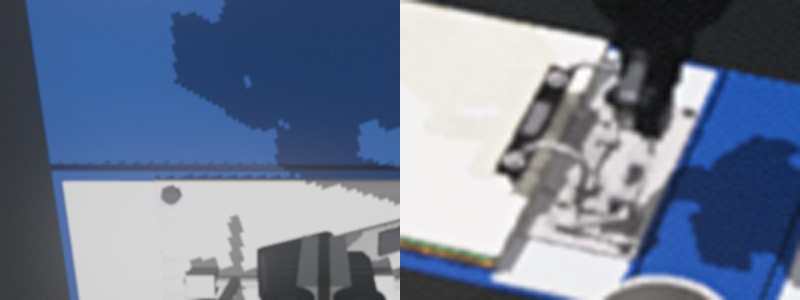

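The file is still in place, and the spring force is falling off as expected. I'll go past the over-centre point, then lift clear.

>>> jog_arm --rows '[{"x": 0,"y": -0.007,"z": 0.013,"ax": 0,"ay": 0,"az": 0},{"x": 0,"y": -0.013,"z": 0.026,"ax": 0,"ay": 0,"az": 0},{"x": 0,"y": -0.019,"z": 0.042,"ax": 0,"ay": 0,"az": 0},{"x": 0,"y": -0.025,"z": 0.058,"ax": 0,"ay": 0,"az": 0},{"x": 0,"y": -0.029,"z": 0.074,"ax": 0,"ay": 0,"az": 0},{"x": 0,"y": -0.033,"z": 0.09,"ax": 0,"ay": 0,"az": 0},{"x": 0,"y": -0.036,"z": 0.105,"ax": 0,"ay": 0,"az": 0},{"x": 0,"y": -0.037,"z": 0.115,"ax": 0,"ay": 0,"az": 0},{"x": 0,"y": -0.037,"z": 0.115,"ax": 0,"ay": 0,"az": 0}]'

```text
t: 7.4
tool_pos: [0.608, -0.0658, 0.0314]
tcp_rot: [-180.0, 0.0, 70.4]
ft_force: [-0.0, 0.2, 0.1]
opening: 0.002
finger_force: 0.0
```

>>> jog_arm --rows '[{"x": 0,"y": 0,"z": -0.1,"ax": 0,"ay": 0,"az": 0},{"x": 0,"y": 0,"z": -0.3,"ax": 0,"ay": 0,"az": 0},{"x": 0,"y": 0,"z": -0.5,"ax": 0,"ay": 0,"az": 0},{"x": 0,"y": 0,"z": -0.6,"ax": 0,"ay": 0,"az": 0},{"x": 0,"y": 0,"z": -0.6,"ax": 0,"ay": 0,"az": 0.05},{"x": 0,"y": 0,"z": -0.6,"ax": 0,"ay": 0,"az": 0.1},{"x": 0,"y": 0,"z": -0.6,"ax": 0,"ay": 0,"az": 0.15},{"x": 0,"y": 0,"z": -0.6,"ax": 0,"ay": 0,"az": 0.2},{"x": 0,"y": 0,"z": -0.6,"ax": 0,"ay": 0,"az": 0.25},{"x": 0,"y": 0,"z": -0.6,"ax": 0,"ay": 0,"az": 0.3},{"x": 0,"y": 0,"z": -0.6,"ax": 0,"ay": 0,"az": 0.35},{"x": 0,"y": 0,"z": -0.6,"ax": 0,"ay": 0,"az": 0.4}]'

```text
t: 8.9
tool_pos: [0.6081, -0.0658, 0.1817]
tcp_rot: [180.0, -0.0, -1.9]
ft_force: [1.2, -0.4, -0.4]
opening: 0.001
finger_force: 0.0
```

>>> jog_arm --rows '[{"x": 0,"y": 0,"z": 0,"ax": 0,"ay": 0,"az": 0.05},{"x": 0,"y": 0,"z": 0,"ax": 0,"ay": 0,"az": 0.1},{"x": 0,"y": 0,"z": 0,"ax": 0,"ay": 0,"az": 0.1}]'

```text
t: 9.28
tool_pos: [0.608, -0.0658, 0.1816]
tcp_rot: [180.0, -0.0, -19.5]
ft_force: [0.4, 0.3, 0.2]
opening: 0.0
finger_force: 0.0
```

```bash
python3 - <<'E'
from h import *
s=robot.read_state();print(s["t"],s["ft_force"],infile(s["tool_pos"]),s["tcp_rot"])
for p in((0,-.01,.19),(0,-.01,.05),(0,-.01,.027)):print(p,rel(F(*p),s).round(3))
a,c=snap("wrist","w4");b,_=snap("scene","s4")
print(proj(c,F(0,-.01,.037)),proj(c,F(-.037,.058,.018)))
a2=cv2.imread("pics/w4.png");b=cv2.imread("pics/s4.png")
cv2.imwrite("pics/c4.png",np.hstack([cv2.resize(a2,(400,300)),cv2.resize(b[205:295,270:370],(400,300),interpolation=cv2.INTER_CUBIC)]))
E
```

```text
9.275 [0.35088112 0.34474651 0.24035863] [np.float64(-0.008537992841980596), np.float64(0.06074765159994774), np.float64(0.18164840838564153)] [ 1.79999935e+02 -5.43426456e-03 -1.95450734e+01]
(0, -0.01, 0.19) [ 0.034  0.283 -0.033]
(0, -0.01, 0.05) [0.034 0.283 0.527]
(0, -0.01, 0.027) [0.034 0.283 0.619]
[411.87158325 218.90100182] [321.42301437 258.27689235]
```

View pics/c4.png

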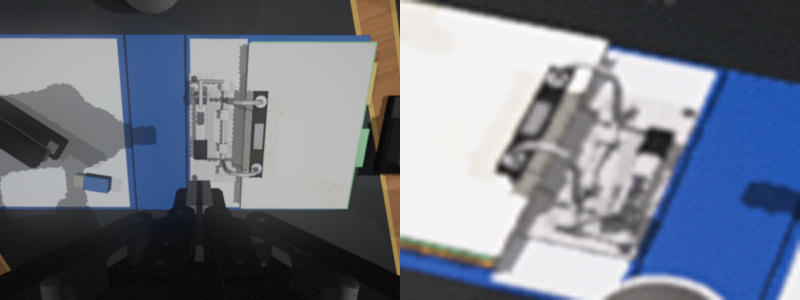

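The arches now end on the posts, and the lever lies flat with its tab at (657,142) in the crop. The bar sits at the predicted wrist pixel, so the file hasn't moved. Next is pressing the bar.

>>> jog_arm --rows '[{"x": 0.034,"y": 0.15,"z": 0,"ax": 0,"ay": 0,"az": 0},{"x": 0.034,"y": 0.283,"z": 0,"ax": 0,"ay": 0,"az": 0},{"x": 0.034,"y": 0.283,"z": 0,"ax": 0,"ay": 0,"az": 0},{"x": 0.034,"y": 0.283,"z": 0.2,"ax": 0,"ay": 0,"az": 0},{"x": 0.034,"y": 0.283,"z": 0.38,"ax": 0,"ay": 0,"az": 0},{"x": 0.034,"y": 0.283,"z": 0.48,"ax": 0,"ay": 0,"az": 0},{"x": 0.034,"y": 0.283,"z": 0.52,"ax": 0,"ay": 0,"az": 0},{"x": 0.034,"y": 0.283,"z": 0.54,"ax": 0,"ay": 0,"az": 0},{"x": 0.034,"y": 0.283,"z": 0.56,"ax": 0,"ay": 0,"az": 0},{"x": 0.034,"y": 0.283,"z": 0.57,"ax": 0,"ay": 0,"az": 0},{"x": 0.034,"y": 0.283,"z": 0.58,"ax": 0,"ay": 0,"az": 0}]'

```text
t: 10.75
tool_pos: [0.5929, -0.1354, 0.037]
tcp_rot: [-180.0, -0.1, -19.6]
ft_force: [1.4, 1.4, 3.0]
opening: 0.001
finger_force: 1.2
```

>>> jog_arm --rows '[{"x": 0,"y": 0,"z": 0.01,"ax": 0,"ay": 0,"az": 0},{"x": 0,"y": 0,"z": 0.02,"ax": 0,"ay": 0,"az": 0},{"x": 0,"y": 0,"z": 0.03,"ax": 0,"ay": 0,"az": 0},{"x": 0,"y": 0,"z": 0.034,"ax": 0,"ay": 0,"az": 0},{"x": 0,"y": 0,"z": 0.038,"ax": 0,"ay": 0,"az": 0},{"x": 0,"y": 0,"z": 0.038,"ax": 0,"ay": 0,"az": 0}]'

```text
t: 11.5
tool_pos: [0.5923, -0.1354, 0.027]
tcp_rot: [180.0, 0.0, -19.6]
ft_force: [1.4, -0.7, 2.0]
opening: -0.001
finger_force: 1.3
```

The bar has moved down against friction alone and the top should be at 27 mm. I'll press gently a little further to feel the stop.

>>> jog_arm --rows '[{"x": 0,"y": 0,"z": 0.003,"ax": 0,"ay": 0,"az": 0},{"x": 0,"y": 0,"z": 0.005,"ax": 0,"ay": 0,"az": 0},{"x": 0,"y": 0,"z": 0.005,"ax": 0,"ay": 0,"az": 0}]'

```text
t: 11.88
tool_pos: [0.5924, -0.1354, 0.0268]
tcp_rot: [180.0, -0.0, -19.6]
ft_force: [-4.3, 0.9, 22.5]
opening: -0.001
finger_force: 11.1
```

The force rose to 22 N with no more travel, so the bar is on the papers. I'll lift straight up, move back clear and check.

>>> jog_arm --rows '[{"x": 0,"y": 0,"z": -0.02,"ax": 0,"ay": 0,"az": 0},{"x": 0,"y": 0,"z": -0.15,"ax": 0,"ay": 0,"az": 0},{"x": 0,"y": 0,"z": -0.4,"ax": 0,"ay": 0,"az": 0},{"x": 0,"y": 0,"z": -0.6,"ax": 0,"ay": 0,"az": 0},{"x": 0,"y": 0,"z": -0.8,"ax": 0,"ay": 0,"az": 0},{"x": -0.2,"y": 0,"z": -0.8,"ax": 0,"ay": 0,"az": 0},{"x": -0.4,"y": 0,"z": -0.8,"ax": 0,"ay": 0,"az": 0},{"x": -0.55,"y": 0,"z": -0.8,"ax": 0,"ay": 0,"az": 0},{"x": -0.55,"y": 0,"z": -0.8,"ax": 0,"ay": 0,"az": 0}]'

```text
t: 13.0
tool_pos: [0.46, -0.0881, 0.2257]
tcp_rot: [180.0, 0.1, -19.6]
ft_force: [0.1, -0.1, -0.0]
opening: -0.001
finger_force: 0.0
```

```bash
python3 - <<'E'
from h import *
a,c=snap("wrist","w5");b,_=snap("scene","s5")
b=cv2.imread("pics/s5.png")
cv2.imwrite("pics/c5.png",np.hstack([cv2.resize(cv2.imread("pics/w5.png"),(400,300)),cv2.resize(b[195:315,225:385],(400,300),interpolation=cv2.INTER_CUBIC)]))
E
```

```text
(no output)
```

View pics/c5.png

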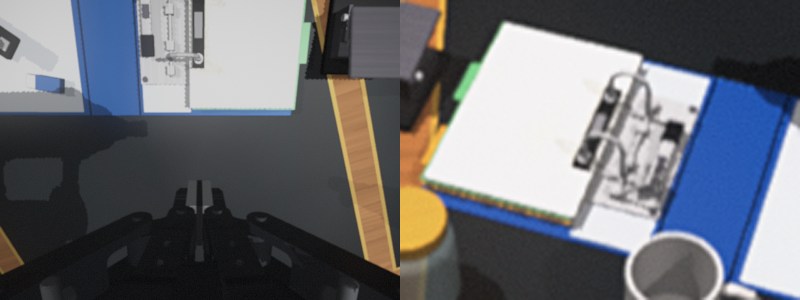

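The bar is down on the papers at (597,120) in the crop, the rings are shut and the lever is flat. The robot is clear of everything.

```bash
python3 -c "
from cell import robot
print(robot.job_done())"
```

```text
the job is handed in; nothing more can be done
None
```

The job is handed in after about 13 s of robot time: lever snapped flat with the rings shut, then the bar pressed onto the papers, the file showing no shift in the camera checks, and the arm clear.

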